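Set the stock tags at the welding bench

ROBOT

A 6-joint arm with a two-finger parallel gripper is mounted at the origin on the work surface. World frame = base frame: x ahead of the robot, y to its left, z up, the work surface at z = 0. Lengths are in m, angles in rad, forces in N, time in s.
With the tool pointing down it reaches from about 0.4 to 0.825 m from the base axis. Payload 7 kg.
Tool frame: the origin (TCP) lies at the very end of the fingers, on their centre line; the grasp point (between the pads) lies 19 mm behind it (grip_depth is the distance from the TCP to the grasp point, in m); z points along the fingers, y is the direction in which the jaws open and shut (so a half turn about z gives the same grasp; the last joint's range is limited). The gripper opens to 88 mm and grips with 3 to 60 N. Pads are 19 mm wide; open, the fingers measure 130 mm over their backs; the gripper's body (78 mm by 193 mm) begins 47 mm behind the grasp point.
Start: joints at [1.475, 0.359, 0.012, 0, -1.224, -0.288], TCP at [0.253, 0.626, 0.187] pointing down, gripper open.
Joint ranges: [-3.07, 3.07], [-1.43, 2.12], [-1.02, 1.25], [-3.03, 1.67], [-3.05, -0], [-3.03, 3.03]. Speed limits (rad/s): [2.39, 2.39, 3.01, 3.14, 3.14, 3.14].

INTERFACE

Orientations are given as [roll, pitch, yaw] about the fixed x, y, z axes, in that order (R = Rz(yaw) Ry(pitch) Rx(roll)).
In Python, from station import get_state, grab_frame, get_calibration, job_done, grip_depth gives the robot as it stands. The module is installed in compiled form; this text tells all that it offers.
- The arm moves only by the shell command python3 -m crank 'ROWS' [FORCE]. ROWS is JSON, a list of rows, each an object with "turn": the turn, a rotation vector about the tool's x, y, z each as a share of 2 pi rad, from -1 to 1, a list of three; "slide": the shift along the tool's x, y, z each as a share of 0.5 m, from -1 to 1, a list of three; "fingers": the opening, from -1 (shut) to 1 (fully open). A call has 1 to 5 rows; each row is the pose to reach, as a shift and turn from the pose commanded when the call began, along the tool's axes at that moment, turning the shorter way round; what a row does not reach only later rows make up. A row lasts 1/12 s, in which the tool goes at most 41.7 mm and 7.16 degrees, less where a joint would pass 70% of its speed; a pose out of reach is approached as far as the arm can. A call with a number of a shift or a turn outside -1 to 1 is refused whole. A call with a gripper value outside its range is refused whole. The fingers move at their own pace and stop on an object; FORCE is the grip in N (left out, the last holds). Time passes only in rows, so rows that repeat a pose let the fingers close. It gives the time, the measured TCP pose, the force and the opening at its end, in the units of the state.
- get_state(): the state, without advancing time (a new reading comes with each control period).
- grab_frame(name): name is "scene" or "top" or "wrist"; returns the picture (384x512x3 uint8, red, green, blue); there is no depth.
- get_calibration(name): a dict with "K" (3x3 intrinsics, pixels), "pose" (4x4, takes a point from camera to world coordinates). Camera axes: x right, y up, looking along -z (the intrinsics and any distortion apply to the point x, -y, -z); pixel columns grow to the right and rows downward; lengths in m; the calibration is good to about 2 mm. A picture is of the moment at which its call begins: read the wrist's pose just before it. get_calibration takes no time and is no camera call; for the wrist camera it gives the pose at the moment of the call.
- job_done(): hands the job in, once; it reports no verdict.
The state is a dict: "t": time; "q": joint angles; "qd": joint speeds; "joint_efforts": joint torques, N m; "eef_pos": TCP position; "ee_rot": TCP orientation; "force": force on the tool from outside, world axes, zero at the start; "moment": the same for the moment, N m; "width": finger opening in m.
Only numpy, scipy, OpenCV 4.12 (cv2) and the standard library are available. Lean on these libraries where they do the work, as an engineer would, in place of code of your own. Each camera call takes 0.05 s, during which the arm holds its last target.

TASK

With a fingertip, push over whichever of the four hinged tags on the bar are wrong, so that only the two bins filled to the rim show the round disc (tag leaned over towards its bin) and the nearly empty bin and the empty bin show the bar (tag leaned away from its bin). Each tag belongs to the bin straight across from it; leave the tags that are already right alone, pick nothing up, and do not shift the bins or anything else on the bench.

Things in the scene. Friction and masses are not known exactly. Their poses are not given: they have to be found in the camera images.
- tag_1_hinge (a point): middle of the hinge of one status tag (fixed, 55 mm above the table). The four tags stand in one row, 125 mm apart, in holders 84 mm wide over the hinge pin, on a dark steel bar 530 x 50 x 20 mm; numbers say nothing about the order in the row. Frame: x points level across the bar to the bin side, y along the bar, z up. The tag's own bin stands straight across, its front wall about 105 mm from the hinge (95 to 115 mm).
- tag_1 (a joint): lean of this tag in rad about its hinge: 0 upright, +0.75 resting leaned towards its bin (round disc side up: 'full'), -0.75 resting leaned to the robot side, away from its bin (bar side up: 'reorder'). No spring: it tips over by its own weight (65 to 105 g) once it is more than about 0.15 past upright; a level push of 1 to 3 N at its edge moves it.
- tag_1_edge (a point): middle of the free upper edge of this tag, 70 mm from the hinge. The tag is a white steel plate 60 mm wide (along the bar), 4 mm thick, reaching from 4 to 70 mm from the hinge, with a dark round disc of 40 mm on one face and a dark bar of 46 x 12 mm on the other. At rest the edge is 106 mm above the table, 48 mm to one side of the hinge; upright 125 mm high. Both ends of the row are open.
- tag_2_hinge (a point): middle of the hinge of another tag; all as for tag_1_hinge.
- tag_2 (a joint): lean of this tag, rad; all as for tag_1: +0.75 leaned to its bin (disc shown), -0.75 leaned away (bar shown).
- tag_2_edge (a point): middle of the free upper edge of this tag; all as for tag_1_edge.
- tag_3_hinge (a point): middle of the hinge of another tag; all as for tag_1_hinge.
- tag_3 (a joint): lean of this tag, rad; all as for tag_1: +0.75 leaned to its bin (disc shown), -0.75 leaned away (bar shown).
- tag_3_edge (a point): middle of the free upper edge of this tag; all as for tag_1_edge.
- tag_4_hinge (a point): middle of the hinge of another tag; all as for tag_1_hinge.
- tag_4 (a joint): lean of this tag, rad; all as for tag_1: +0.75 leaned to its bin (disc shown), -0.75 leaned away (bar shown).
- tag_4_edge (a point): middle of the free upper edge of this tag; all as for tag_1_edge.
- bin_full_1_front (a point): foot of the front wall (middle, on the table, side facing the tags) of a loose grey open bin 110 deep x 100 wide x 60 mm high, full of steel nuts to the rim (contents reach at most 70 mm high). Not to be moved.
- bin_full_2_front (a point): foot of the front wall (middle, on the table, side facing the tags) of a loose grey open bin 110 deep x 100 wide x 60 mm high, full of steel nuts to the rim (contents reach at most 70 mm high). Not to be moved.
- bin_low_front (a point): foot of the front wall (middle, on the table, side facing the tags) of a loose grey open bin 110 deep x 100 wide x 60 mm high, NOT full: only five nuts lie on its floor. Not to be moved.
- bin_empty_front (a point): foot of the front wall (middle, on the table, side facing the tags) of a loose grey open bin 110 deep x 100 wide x 60 mm high, NOT full: empty. Not to be moved.
- pipe_offcut: bystander: short piece of steel pipe standing upright, 42 mm across, 40 mm high; origin under its centre. Not to be moved.
- flange: bystander: dark steel flange, 60 mm across, 30 mm high; origin under its centre. Not to be moved.
- spacer: bystander: steel block 50 x 30 x 25 mm; origin under its centre. Not to be moved.
- magnet_square: bystander: red L-shaped welding magnet 90 x 90 x 22 mm lying flat; origin on its underside, in the middle of one limb. Not to be moved.
- brush: bystander: hand brush lying flat, wooden handle, 20 mm high, 200 mm long. Not to be moved.
- wrench: bystander: wrench lying flat between the tags and the bins, along the bar, under 15 mm high; origin under its middle. Not to be moved.

How it is judged:
At the end, for the whole second after the job is handed in: Each tag across from a full bin leans to its bin (joint above 0.6 rad), each other tag leans away from its bin (below -0.6), all tags at rest; no bin or bystander has moved more than 25 mm ((((horizontal distance between tag_1_hinge and bin_full_1_front below 0.128 m or horizontal distance between tag_1_hinge and bin_full_2_front below 0.128 m) and value of joint tag_1 above 0.6 rad) or (not (horizontal distance between tag_1_hinge and bin_full_1_front below 0.128 m or horizontal distance between tag_1_hinge and bin_full_2_front below 0.128 m) and value of joint tag_1 below -0.6 rad)) and velocity of joint tag_1 between -0.1 and 0.1 rad/s and (((horizontal distance between tag_2_hinge and bin_full_1_front below 0.128 m or horizontal distance between tag_2_hinge and bin_full_2_front below 0.128 m) and value of joint tag_2 above 0.6 rad) or (not (horizontal distance between tag_2_hinge and bin_full_1_front below 0.128 m or horizontal distance between tag_2_hinge and bin_full_2_front below 0.128 m) and value of joint tag_2 below -0.6 rad)) and velocity of joint tag_2 between -0.1 and 0.1 rad/s and (((horizontal distance between tag_3_hinge and bin_full_1_front below 0.128 m or horizontal distance between tag_3_hinge and bin_full_2_front below 0.128 m) and value of joint tag_3 above 0.6 rad) or (not (horizontal distance between tag_3_hinge and bin_full_1_front below 0.128 m or horizontal distance between tag_3_hinge and bin_full_2_front below 0.128 m) and value of joint tag_3 below -0.6 rad)) and velocity of joint tag_3 between -0.1 and 0.1 rad/s and (((horizontal distance between tag_4_hinge and bin_full_1_front below 0.128 m or horizontal distance between tag_4_hinge and bin_full_2_front below 0.128 m) and value of joint tag_4 above 0.6 rad) or (not (horizontal distance between tag_4_hinge and bin_full_1_front below 0.128 m or horizontal distance between tag_4_hinge and bin_full_2_front below 0.128 m) and value of joint tag_4 below -0.6 rad)) and velocity of joint tag_4 between -0.1 and 0.1 rad/s and distance of each of bin_full_1_front, bin_full_2_front, bin_low_front, bin_empty_front, pipe_offcut, flange, spacer, magnet_square, brush, wrench from where it was at the start of the episode below 0.025 m); the robot touches nothing.
It fails at once if a tag that was already right is moved (its edge by more than 35 mm) (((horizontal distance between tag_1_hinge and bin_full_1_front below 0.128 m or horizontal distance between tag_1_hinge and bin_full_2_front below 0.128 m) and distance of tag_1_edge from where it was at the start of the episode above 0.035 m) or ((horizontal distance between tag_2_hinge and bin_full_1_front below 0.128 m or horizontal distance between tag_2_hinge and bin_full_2_front below 0.128 m) and distance of tag_2_edge from where it was at the start of the episode above 0.035 m) or ((horizontal distance between tag_3_hinge and bin_full_1_front below 0.128 m or horizontal distance between tag_3_hinge and bin_full_2_front below 0.128 m) and distance of tag_3_edge from where it was at the start of the episode above 0.035 m) or (not (horizontal distance between tag_4_hinge and bin_full_1_front below 0.128 m or horizontal distance between tag_4_hinge and bin_full_2_front below 0.128 m) and distance of tag_4_edge from where it was at the start of the episode above 0.035 m)).
It fails at once if a bin or another loose thing is shifted, lifted or carried (more than 25 mm) (not (distance of each of bin_full_1_front, bin_full_2_front, bin_low_front, bin_empty_front, pipe_offcut, flange, spacer, magnet_square, brush, wrench from where it was at the start of the episode below 0.025 m)).
It also fails if it takes over 58 s, if anything falls off the work surface, if the arm or the gripper's body presses on something with over 40 N, if the wrist force passes 120 N, or if a joint passes its speed limit or range.

## Working session

There is one attempt and no reset: what is moved stays moved. The work goes in short steps, Python scripts to look and compute and a shell command to move; the robot and the scene stay as the last step left them, time stands still between calls to the robot, and variables do not carry over. Pictures are saved under pics/ and viewed, and the job is handed in when it is done.

```bash
mkdir -p pics
cat > h.py <<'E'
import numpy as np, cv2
from station import *
def save(n,f):
    im=grab_frame(n); cv2.imwrite(f'pics/{f}.png',cv2.cvtColor(im,cv2.COLOR_RGB2BGR)); return im
def ray(c,u,v):
    K=np.array(c['K']);T=np.array(c['pose'])
    d=np.linalg.inv(K)@[u,v,1]; d=T[:3,:3]@(d*[1,-1,-1]); return T[:3,3],d
def onz(c,u,v,z):
    o,d=ray(c,u,v); return o+d*(z-o[2])/d[2]
def proj(c,p):
    K=np.array(c['K']);T=np.array(c['pose'])
    q=T[:3,:3].T@(np.array(p)-T[:3,3]); q=q*[1,-1,-1]; q=K@q; return q[:2]/q[2]
E
python3 - <<'E'
from h import *
for n in ['scene','top','wrist']:
    save(n,n+'1'); c=get_calibration(n); print(n,c)
print(get_state())
E
```

```text
scene {'K': array([[482.63254021,   0.        , 251.66666569],
       [  0.        , 482.63254021, 193.89634716],
       [  0.        ,   0.        ,   1.        ]]), 'pose': array([[-0.49668731, -0.64372779,  0.58216514,  1.22455139],
       [ 0.86773922, -0.38234986,  0.31754878,  0.3979606 ],
       [ 0.01817579,  0.66288997,  0.74849617,  0.96749565],
       [ 0.        ,  0.        ,  0.        ,  1.        ]])}
top {'K': array([[386.78634658,   0.        , 251.59772137],
       [  0.        , 386.78634658, 195.25181927],
       [  0.        ,   0.        ,   1.        ]]), 'pose': array([[ 0.0112438 ,  0.99017273, -0.13939704,  0.420354  ],
       [-0.99929858,  0.00614698, -0.03694009,  0.01438266],
       [-0.0357202 ,  0.13971461,  0.98954732,  1.00462271],
       [ 0.        ,  0.        ,  0.        ,  1.        ]])}
wrist {'K': array([[304.68378665,   0.        , 256.48012171],
       [  0.        , 304.68378665, 196.9800696 ],
       [  0.        ,   0.        ,   1.        ]]), 'pose': array([[-0.37500997,  0.88442648,  0.27777209,  0.32836794],
       [-0.92701891, -0.35837942, -0.11045418,  0.59680978],
       [ 0.0018592 , -0.2989214 ,  0.95427593,  0.38353763],
       [ 0.        ,  0.        ,  0.        ,  1.        ]])}
{'t': 0.15, 'q': array([ 1.47512767e+00,  3.59228286e-01,  1.12762127e-02, -2.50161673e-04,
       -1.22409040e+00, -2.88115424e-01]), 'qd': array([-0.00118471, -0.00095046,  0.00202019,  0.00191789,  0.00131929,
       -0.00032192]), 'joint_efforts': array([-7.02181223e-04, -5.83273137e+01,  2.93291026e+01,  7.00107560e+00,
        8.84949462e-03, -1.06455395e-04]), 'eef_pos': array([0.25260695, 0.62550558, 0.18653791]), 'ee_rot': array([ 3.14033104e+00, -1.28613363e-04, -3.83869155e-01]), 'force': array([-0.16375005,  0.85169476,  0.07873125]), 'moment': array([0.04786131, 0.01103886, 0.00593402]), 'width': 0.08714531262927896}
```

View pics/scene1.png

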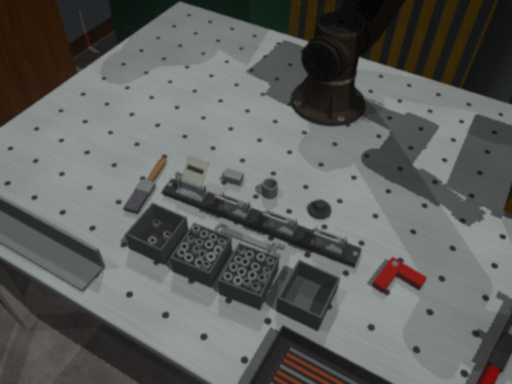

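View pics/top1.png

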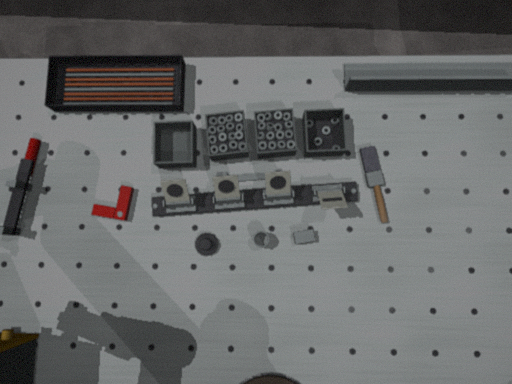

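Run:
```python
from h import *
a=cv2.imread('pics/top1.png')[95:265,80:400]; cv2.imwrite('pics/topz.png',cv2.resize(a,(800,425),interpolation=cv2.INTER_CUBIC))
a=cv2.imread('pics/scene1.png')[140:335,110:440]; cv2.imwrite('pics/scz.png',cv2.resize(a,(800,473),interpolation=cv2.INTER_CUBIC))
```

```text
(no output)
```

View pics/topz.png

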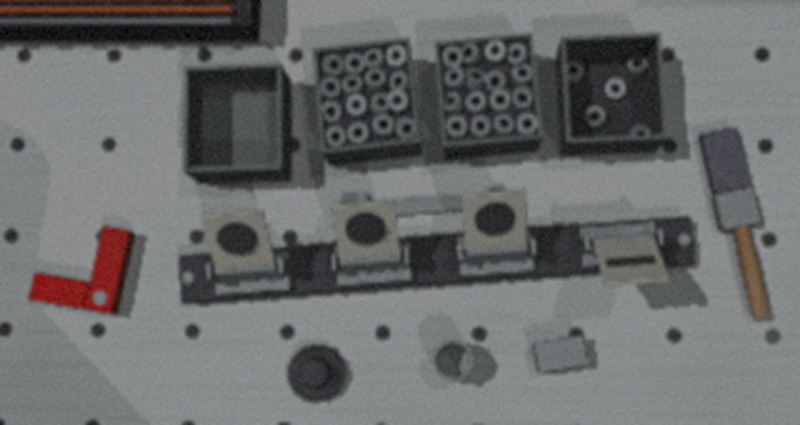

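View pics/scz.png

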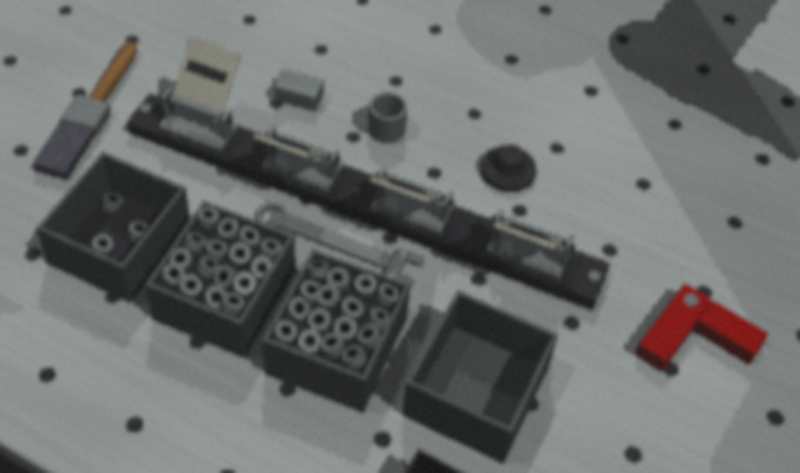

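View pics/wrist1.png

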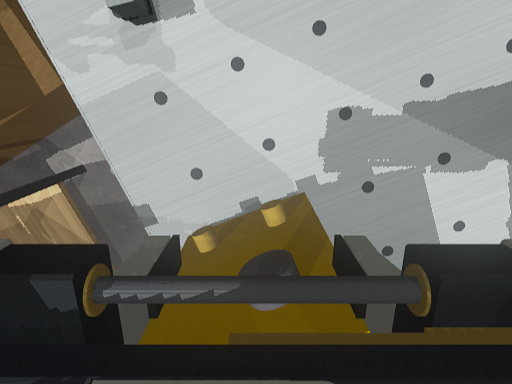

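Run:
```python
from h import *
t=get_calibration('top');s=get_calibration('scene')
Z=lambda u,v:(80+u/2.5-.3,95+v/2.5-.3); S=lambda u,v:(110+u/2.424-.3,140+v/2.424-.3)
print('edge top',onz(t,*Z(203,213),.106),onz(t,*Z(266,210),.106))
print('edge top tag2',onz(t,*Z(335,203),.106),onz(t,*Z(393,199),.106))
print('edge top tag3',onz(t,*Z(463,195),.106),onz(t,*Z(524,190),.106))
print('edge scene',onz(s,*S(493,222),.106),onz(s,*S(562,246),.106))
print('bar ends top', [onz(t,*Z(*p),.02) for p in [(180,257),(182,304),(694,218),(696,264)]])
print('bin front rim',[onz(t,*Z(*p),.06) for p in [(187,180),(290,178)]])
for p in [onz(t,*Z(237,239),.055+.037*np.cos(.75))]: print('disc',p)
```

```text
edge top [0.58251915 0.26446328 0.106     ] [0.58570247 0.20414461 0.106     ]
edge top tag2 [0.59275834 0.13843853 0.106     ] [0.59685478 0.08333663 0.106     ]
edge top tag3 [0.60098431 0.01706292 0.106     ] [ 0.60602598 -0.04047284  0.106     ]
edge scene [0.58129076 0.20621728 0.106     ] [0.57412821 0.27195239 0.106     ]
bar ends top [array([0.55155661, 0.31043114, 0.02      ]), array([0.50270462, 0.30601657, 0.02      ]), array([ 0.5952524 , -0.21921667,  0.02      ]), array([ 0.54777755, -0.21996892,  0.02      ])]
bin front rim [array([0.62447959, 0.29501898, 0.06      ]), array([0.62689106, 0.19076149, 0.06      ])]
disc [0.56131112 0.23659877 0.08207249]
```

```bash
cat >> h.py <<'E'
from scipy.spatial.transform import Rotation as Ro
def need(p,yaw=0.084):
    s=get_state(); R=Ro.from_euler('xyz',s['ee_rot']); T=Ro.from_euler('xyz',[np.pi,0,yaw])
    print('t',round(s['t'],2),'pos',s['eef_pos'].round(4),'rot',s['ee_rot'].round(3),'F',s['force'].round(1),'w',round(s['width'],3))
    print('slide',(R.inv().apply(np.array(p)-s['eef_pos'])/.5).round(4),'turn',((R.inv()*T).as_rotvec()/2/np.pi).round(4))
E
python3 -c "
from h import *
need([.610,.236,.187])"
```

```text
t 0.15 pos [0.2526 0.6255 0.1865] rot [ 3.14  -0.    -0.384] F [-0.2  0.9  0.1] w 0.087
slide [ 9.545e-01  4.546e-01 -2.000e-04] turn [ 0.0002  0.     -0.0745]
```

```bash
python3 -m crank '[{"turn":[0,0,-0.0745],"slide":[0.954,0.455,0],"fingers":-1},{"turn":[0,0,-0.0745],"slide":[0.954,0.455,0],"fingers":-1},{"turn":[0,0,-0.0745],"slide":[0.954,0.455,0],"fingers":-1},{"turn":[0,0,-0.0745],"slide":[0.954,0.455,0],"fingers":-1},{"turn":[0,0,-0.0745],"slide":[0.954,0.455,0],"fingers":-1}]'; python3 -c "
from h import *
need([.610,.236,.187])"
```

```text
t: 0.57
eef_pos: [0.3943, 0.4707, 0.1871]
ee_rot: [3.141, 0.0, 0.091]
force: [-0.0, 0.7, 0.3]
width: 0.0598
t 0.57 pos [0.3943 0.4707 0.1871] rot [3.141 0.    0.091] F [-0.   0.7  0.3] w 0.06
slide [3.871e-01 5.066e-01 2.000e-04] turn [0.     0.     0.0011]
```

```bash
python3 -m crank '[{"turn":[0,0,0],"slide":[0.385,0.505,0],"fingers":-1},{"turn":[0,0,0],"slide":[0.385,0.505,0],"fingers":-1},{"turn":[0,0,0],"slide":[0.385,0.505,0],"fingers":-1},{"turn":[0,0,0],"slide":[0.385,0.505,0],"fingers":-1},{"turn":[0,0,0],"slide":[0.385,0.505,0],"fingers":-1}]'; python3 -c "
from h import *
need([.610,.236,.187])"
```

```text
t: 0.98
eef_pos: [0.5343, 0.3161, 0.1872]
ee_rot: [-3.142, 0.0, 0.085]
force: [0.4, 1.3, -0.3]
width: 0.0261
t 0.98 pos [0.5343 0.3161 0.1872] rot [-3.142  0.     0.085] F [ 0.4  1.3 -0.3] w 0.026
slide [0.1374 0.1724 0.0005] turn [-0.      0.      0.0001]
```

```bash
python3 -m crank '[{"turn":[0,0,0],"slide":[0.135,0.165,0],"fingers":-1},{"turn":[0,0,0],"slide":[0.135,0.165,0],"fingers":-1},{"turn":[0,0,0],"slide":[0.135,0.165,0],"fingers":-1},{"turn":[0,0,0],"slide":[0.135,0.165,0],"fingers":-1},{"turn":[0,0,0],"slide":[0.135,0.165,0],"fingers":-1}]'; python3 -c "
from h import *
need([.610,.236,.187])
im=save('wrist','wrist2');save('scene','scene2')"
```

```text
t: 1.4
eef_pos: [0.6081, 0.2398, 0.1864]
ee_rot: [3.141, 0.001, 0.081]
force: [0.3, 0.4, -0.0]
width: 0.0006
t 1.4 pos [0.6081 0.2398 0.1864] rot [3.141e+00 1.000e-03 8.100e-02] F [ 0.3  0.4 -0. ] w 0.001
slide [ 0.0032  0.0078 -0.0011] turn [ 0.0001  0.0002 -0.0004]
```

View pics/wrist2.png

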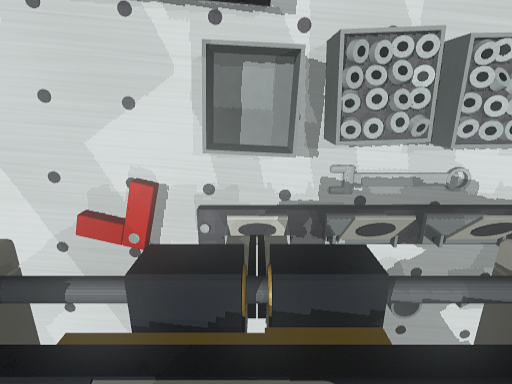

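View pics/scene2.png

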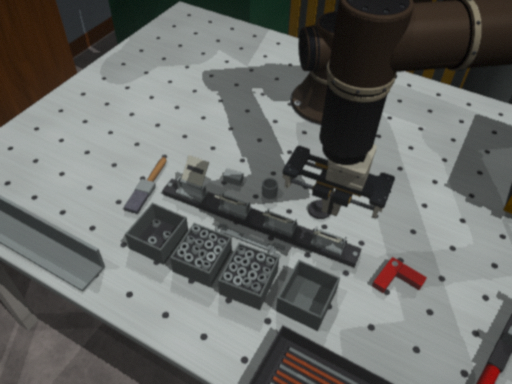

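Run:
```python
from h import *
c=get_calibration('wrist')
print(onz(c,226,217,.106),onz(c,287,217,.106),'tcp px',proj(c,get_state()['eef_pos']))
print(onz(c,204,155,.06),onz(c,296,157,.06))
```

```text
[0.57865191 0.27029891 0.106     ] [0.58360158 0.21095956 0.106     ] tcp px [258.57146063 224.25313534]
[0.62929442 0.3008803  0.06      ] [0.63534454 0.20270832 0.06      ]
```

Run:
```python
import cv2
a=cv2.imread('pics/wrist2.png')[180:300,180:340]; cv2.imwrite('pics/wz.png',cv2.resize(a,(800,600),interpolation=cv2.INTER_CUBIC))
```

```text
(no output)
```

View pics/wz.png

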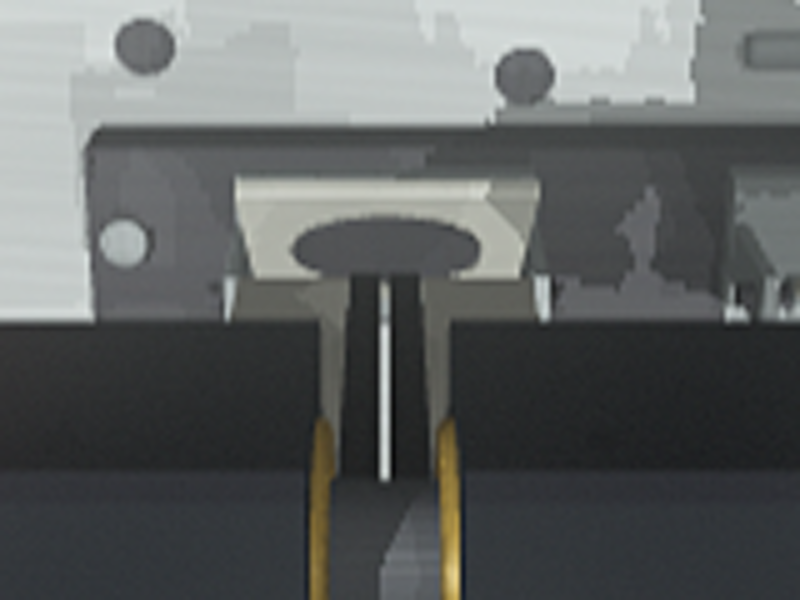

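Run:
```python
from h import *
s=get_state();R=Ro.from_euler('xyz',s['ee_rot'])
c=get_calibration('wrist');q=get_calibration('scene');t=get_calibration('top')
for d in [(0,0,0),(.0095,0,0),(.0095,.021,0),(.0095,-.021,0),(.0095,0,-.019),(-.0095,0,0),(0,0,-.06)]:
    p=s['eef_pos']+R.apply(d); print(d,proj(c,p).round(1),proj(q,p).round(1),proj(t,p).round(1))
save('top','top2')
a=cv2.imread('pics/scene2.png')[140:260,260:420]; cv2.imwrite('pics/sz2.png',cv2.resize(a,(800,600),interpolation=cv2.INTER_CUBIC))
```

```text
(0, 0, 0) [258.6 224.3] [327.8 223.1] [161.9 162.2]
(0.0095, 0, 0) [258.6 211.4] [326.3 226.4] [161.7 157.9]
(0.0095, 0.021, 0) [289.1 211.4] [316.6 222.9] [171.3 157.2]
(0.0095, -0.021, 0) [228.1 211.5] [336. 230.] [152.2 158.7]
(0.0095, 0, -0.019) [258.8 221.9] [327.5 220.7] [159.4 155.9]
(-0.0095, 0, 0) [258.6 236.7] [329.3 219.9] [162.1 166.4]
(0, 0, -0.06) [259.4 269.6] [331.9 204.3] [154.1 155.5]
```

View pics/sz2.png

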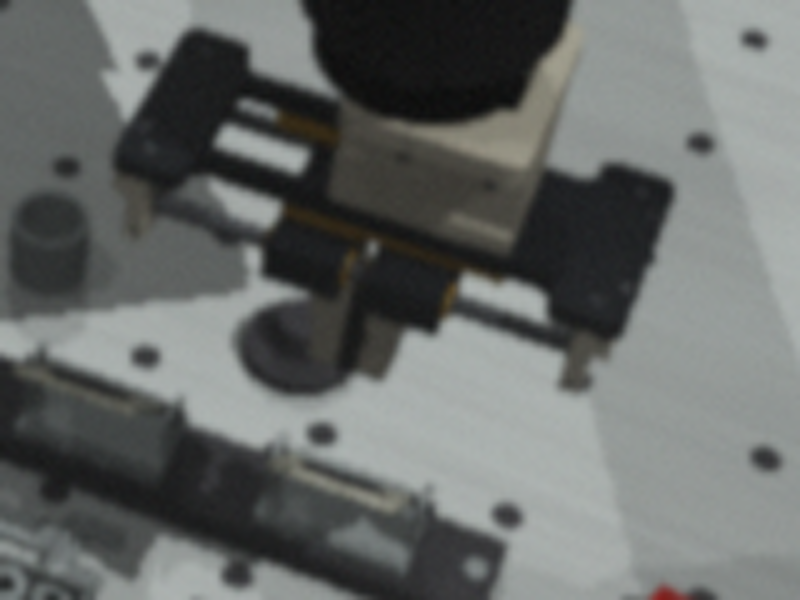

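```bash
python3 -m crank '[{"turn":[0,0,0],"slide":[0,0,0.1],"fingers":-1},{"turn":[0,0,0],"slide":[0,0,0.1],"fingers":-1},{"turn":[0,0,0],"slide":[0,0,0.1],"fingers":-1},{"turn":[0,0,0],"slide":[0,0,0.1],"fingers":-1},{"turn":[0,0,0],"slide":[0,0,0.1],"fingers":-1}]'
python3 - <<'E'
from h import *
need([.610,.238,.137])
s=get_state();R=Ro.from_euler('xyz',s['ee_rot'])
c=get_calibration('wrist');q=get_calibration('scene');t=get_calibration('top')
for n,f,(r0,r1,c0,c1),cc in [('scene','s3',(180,270,290,410),q),('wrist','w3',(150,270,180,340),c)]:
    im=save(n,f);
    a=cv2.resize(im[r0:r1,c0:c1,::-1],(800,600),interpolation=cv2.INTER_CUBIC);k=800/(c1-c0)
    for i in (-.0095,.0095):
      for j in (-.021,.021):
        p=proj(cc,s['eef_pos']+R.apply((i,j,0))); cv2.circle(a,(int((p[0]-c0+.5)*k),int((p[1]-r0+.5)*k)),4,(0,0,255) if i>0 else (0,255,255),-1)
    cv2.imwrite(f'pics/{f}z.png',a)
E
```

```text
t: 1.97
eef_pos: [0.6082, 0.2422, 0.1391]
ee_rot: [-3.141, -0.002, 0.086]
force: [0.3, 0.4, -0.1]
width: 0.0004
t 1.97 pos [0.6082 0.2422 0.1391] rot [-3.141e+00 -2.000e-03  8.600e-02] F [ 0.3  0.4 -0.1] w 0.0
slide [0.0028 0.0088 0.0041] turn [-0.0001 -0.0003  0.0003]
```

View pics/s3z.png

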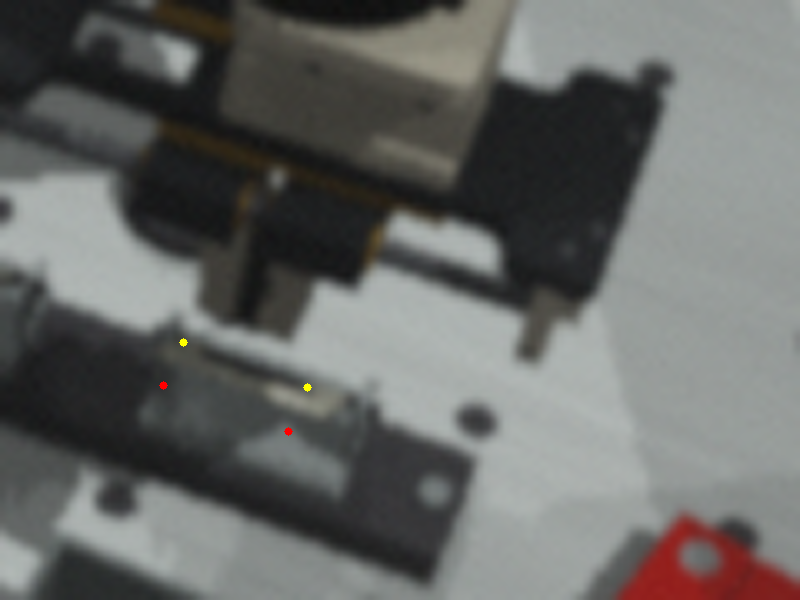

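View pics/w3z.png

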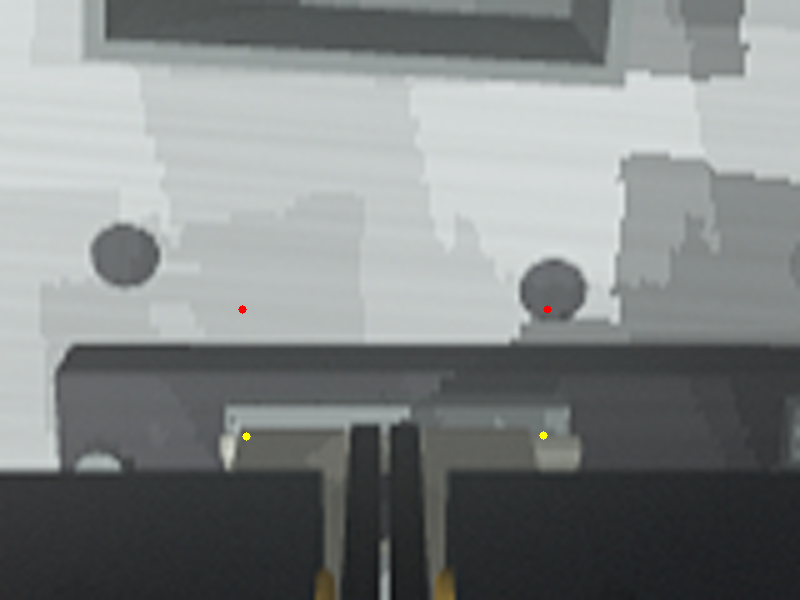

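Run:
```python
from h import *
c=get_calibration('wrist');q=get_calibration('scene')
def tri(a,b):
    o1,d1=ray(*a);o2,d2=ray(*b)
    A=np.c_[d1,-d2];x=np.linalg.lstsq(A,o2-o1,rcond=None)[0];p1,p2=o1+x[0]*d1,o2+x[1]*d2
    return ((p1+p2)/2).round(4),np.linalg.norm(p1-p2).round(4)
S=lambda u,v:(290+u/6.667-.4,180+v/6.667-.4);W=lambda u,v:(180+u/5-.4,150+v/5-.4)
print('mid',tri((q,*S(248,322)),(c,*W(385,428))))
print('right(-y? ) outer',tri((q,*S(200,313)),(c,*W(537,430))))
print('left outer',tri((q,*S(296,338)),(c,*W(235,430))))
print(get_state()['eef_pos'])
```

```text
mid (array([0.6234, 0.2452, 0.1915]), np.float64(0.001))
right(-y? ) outer (array([0.6204, 0.2286, 0.1823]), np.float64(0.0019))
left outer (array([0.622 , 0.2605, 0.192 ]), np.float64(0.0008))
[0.60830629 0.24208175 0.13910889]
```

```bash
python3 -m crank '[{"turn":[0,0,0],"slide":[0.003,0.008,0.05],"fingers":-1},{"turn":[0,0,0],"slide":[0.003,0.008,0.1],"fingers":-1},{"turn":[0,0,0],"slide":[0.003,0.008,0.1],"fingers":-1},{"turn":[0,0,0],"slide":[0.003,0.008,0.1],"fingers":-1},{"turn":[0,0,0],"slide":[0.003,0.008,0.1],"fingers":-1}]'
python3 - <<'E'
from h import *
need([.610,.238,.085])
for n,f,(r0,r1,c0,c1) in [('scene','s4',(180,270,290,410)),('wrist','w4',(0,384,0,512))]:
    im=save(n,f);
    a=cv2.resize(im[r0:r1,c0:c1,::-1],(800,600),interpolation=cv2.INTER_CUBIC)
    cv2.imwrite(f'pics/{f}z.png',a)
E
```

```text
t: 2.48
eef_pos: [0.6104, 0.2379, 0.0891]
ee_rot: [-3.141, -0.002, 0.085]
force: [-0.0, -0.0, 0.7]
width: 0.0003
t 2.48 pos [0.6104 0.2379 0.0891] rot [-3.141e+00 -2.000e-03  8.500e-02] F [-0.  -0.   0.7] w 0.0
slide [-0.0009 -0.0002  0.0082] turn [-0.0001 -0.0003  0.0001]
```

View pics/s4z.png

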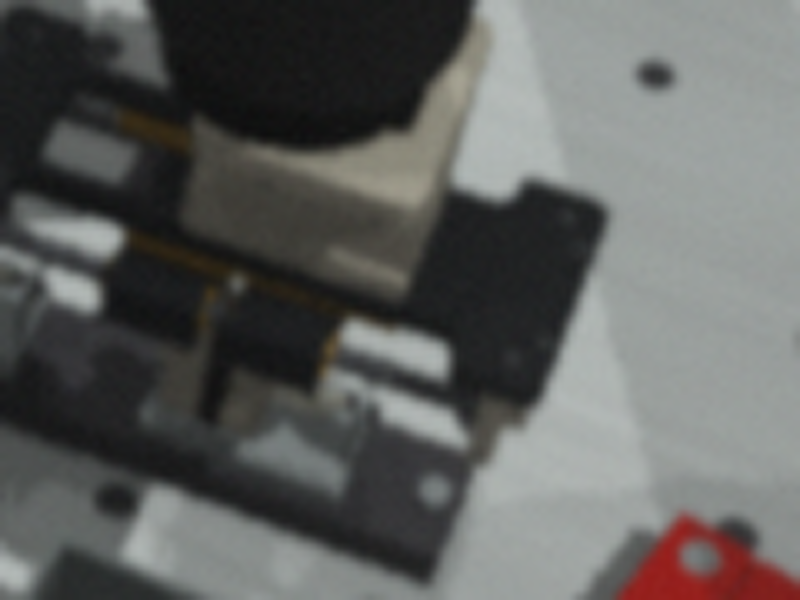

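View pics/w4z.png

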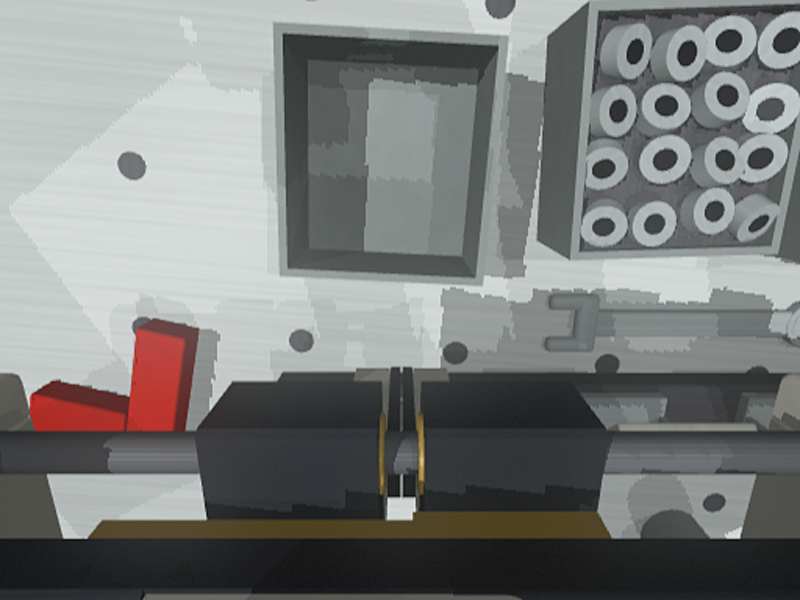

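```bash
python3 -m crank '[{"turn":[0,0,0],"slide":[-0.02,0,0.006],"fingers":-1},{"turn":[0,0,0],"slide":[-0.04,0,0.006],"fingers":-1},{"turn":[0,0,0],"slide":[-0.06,0,0.006],"fingers":-1},{"turn":[0,0,0],"slide":[-0.08,0,0.006],"fingers":-1},{"turn":[0,0,0],"slide":[-0.1,0,0.006],"fingers":-1}]'
python3 - <<'E'
from h import *
need([.510,.230,.085])
for n,f,(r0,r1,c0,c1) in [('scene','s5',(180,270,290,410)),('top','t5',(130,250,100,260))]:
    im=save(n,f);
    a=cv2.resize(im[r0:r1,c0:c1,::-1],(800,600),interpolation=cv2.INTER_CUBIC)
    cv2.imwrite(f'pics/{f}z.png',a)
E
```

```text
t: 3.0
eef_pos: [0.5587, 0.2333, 0.0849]
ee_rot: [-3.141, -0.001, 0.085]
force: [-0.2, 0.7, 0.2]
width: 0.0004
t 3.0 pos [0.5587 0.2333 0.0849] rot [-3.141e+00 -1.000e-03  8.500e-02] F [-0.2  0.7  0.2] w 0.0
slide [-0.0977 -0.0016 -0.0002] turn [-0.0001 -0.0001  0.0001]
```

View pics/s5z.png

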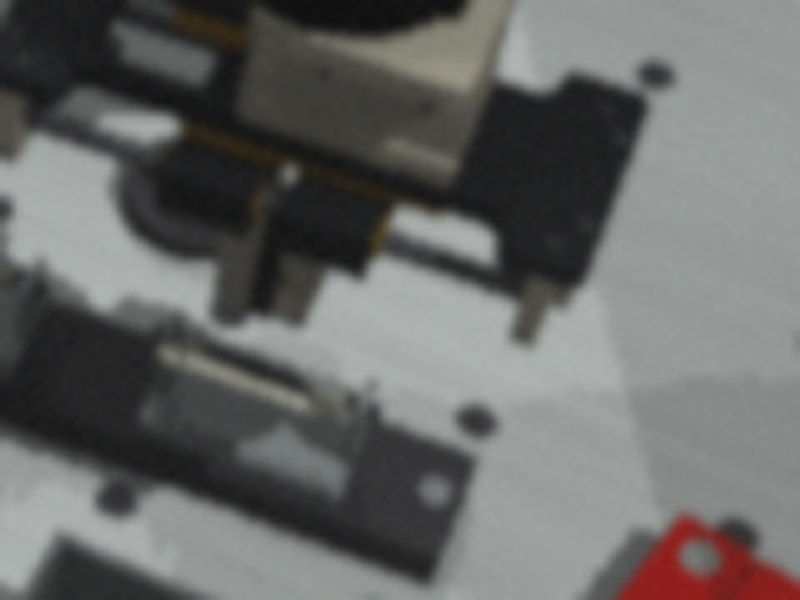

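View pics/t5z.png

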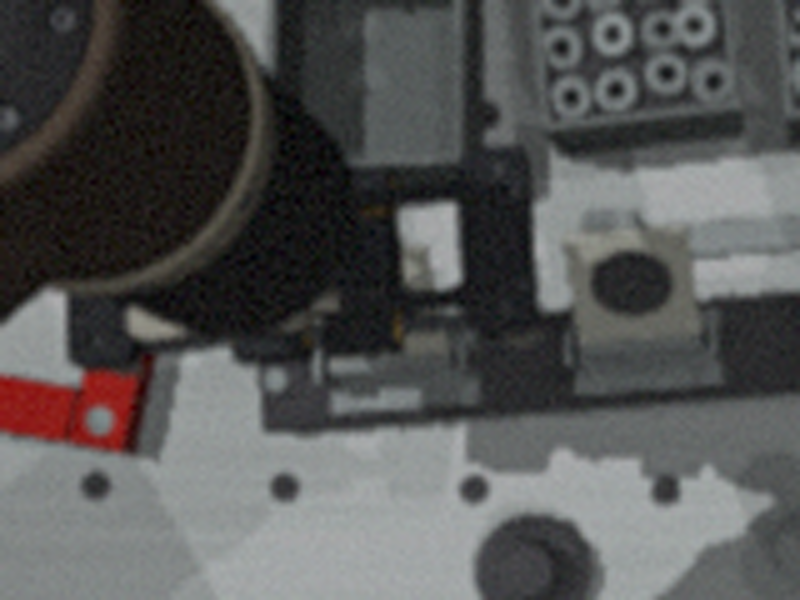

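```bash
python3 -m crank '[{"turn":[0,0,0],"slide":[0.06,0,0],"fingers":-1},{"turn":[0,0,0],"slide":[0.11,0,0],"fingers":-1},{"turn":[0,0,0],"slide":[0.11,0,0],"fingers":-1},{"turn":[0,0,0],"slide":[0.11,0,0.02],"fingers":-1},{"turn":[0,0,0],"slide":[0.11,0,0.04],"fingers":-1}]'
python3 - <<'E'
from h import *
need([.610,.238,.065])
for n,f,(r0,r1,c0,c1) in [('scene','s6',(200,260,300,380)),('wrist','w6',(170,320,150,350))]:
    im=save(n,f);
    a=cv2.resize(im[r0:r1,c0:c1,::-1],(800,600),interpolation=cv2.INTER_CUBIC)
    cv2.imwrite(f'pics/{f}z.png',a)
E
```

```text
t: 3.52
eef_pos: [0.6143, 0.2379, 0.0637]
ee_rot: [-3.141, -0.0, 0.084]
force: [0.0, -0.5, -0.4]
width: 0.0006
t 3.52 pos [0.6143 0.2379 0.0637] rot [-3.141 -0.     0.084] F [ 0.  -0.5 -0.4] w 0.001
slide [-0.0086 -0.0008 -0.0027] turn [-0.0001 -0.0001 -0.    ]
```

View pics/s6z.png

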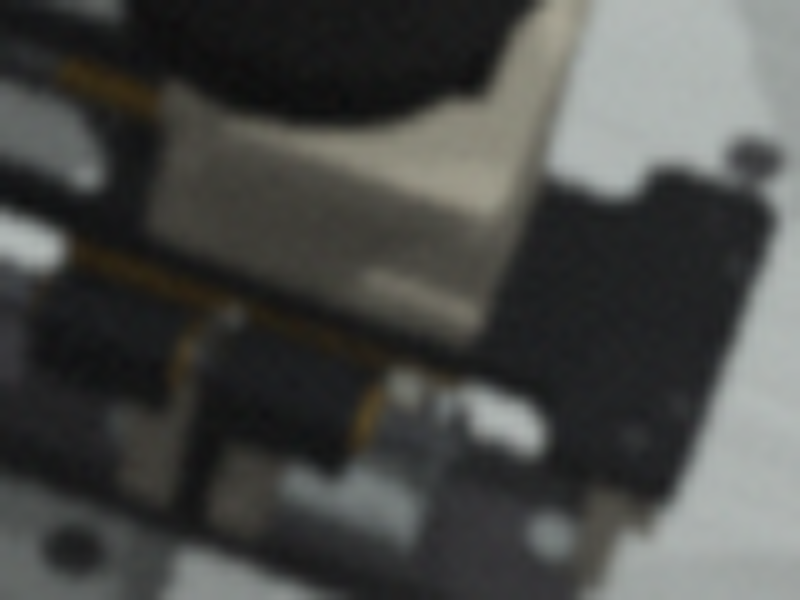

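View pics/w6z.png

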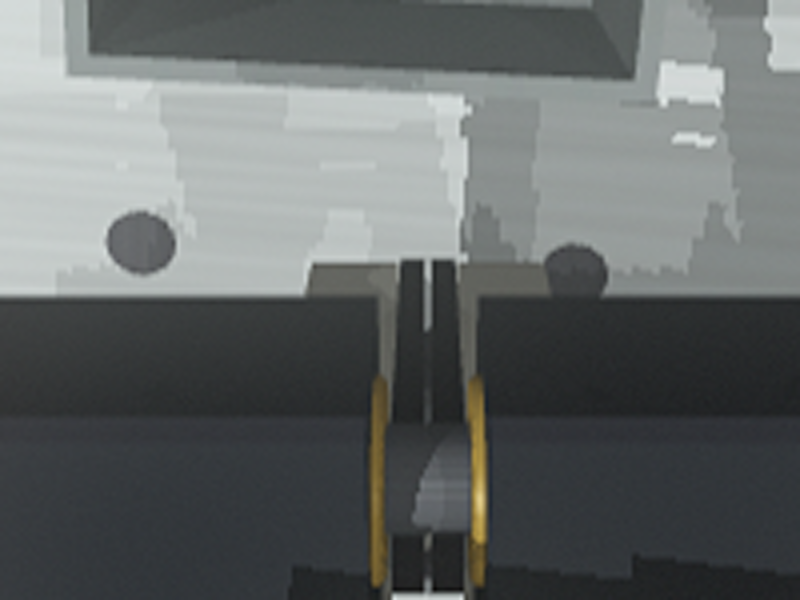

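```bash
cat >> h.py <<'E'
def tri(a,b):
    o1,d1=ray(*a);o2,d2=ray(*b)
    A=np.c_[d1,-d2];x=np.linalg.lstsq(A,o2-o1,rcond=None)[0];p1,p2=o1+x[0]*d1,o2+x[1]*d2
    return ((p1+p2)/2).round(4),np.linalg.norm(p1-p2).round(4)
E
python3 - <<'E'
from h import *
c=get_calibration('wrist');q=get_calibration('scene')
S=lambda u,v:(300+u/10-.45,200+v/10-.45);W=lambda u,v:(150+u/4-.4,170+v/4-.4)
for n,s,w in [('+y outer',(264,535),(308,264)),('-y outer',(118,496),(545,264)),('mid',(195,525),(428,262)),('carr +y inner low',(337,470),(0,0))]:
    print(n,tri((q,*S(*s)),(c,*W(*w))))
e=get_state()['eef_pos'];print(e)
# known fixed check: bar end hole etc. via wrist: bin rim
E
```

```text
+y outer (array([0.6246, 0.2557, 0.1111]), np.float64(0.0009))
-y outer (array([0.6214, 0.222 , 0.0974]), np.float64(0.0004))
mid (array([0.6201, 0.2393, 0.0975]), np.float64(0.0007))
carr +y inner low (array([0.6731, 0.2718, 0.1999]), np.float64(0.0169))
[0.61212709 0.23687343 0.0615343 ]
```

```bash
python3 -m crank '[{"turn":[0,0,0],"slide":[-0.008,0,0.022],"fingers":-1},{"turn":[0,0,0],"slide":[-0.025,0,0.022],"fingers":-1},{"turn":[0,0,0],"slide":[-0.04,0,0.022],"fingers":-1},{"turn":[0,0,0],"slide":[-0.05,0,0.016],"fingers":-1},{"turn":[0,0,0],"slide":[-0.06,0,0.01],"fingers":-1}]'
python3 - <<'E'
from h import *
need([.554,.233,.068])
for n,f,(r0,r1,c0,c1) in [('scene','s7',(180,270,290,410)),('wrist','w7',(150,270,180,340))]:
    im=save(n,f);
    a=cv2.resize(im[r0:r1,c0:c1,::-1],(800,600),interpolation=cv2.INTER_CUBIC)
    cv2.imwrite(f'pics/{f}z.png',a)
E
```

```text
t: 4.03
eef_pos: [0.5838, 0.2355, 0.0602]
ee_rot: [-3.141, -0.001, 0.085]
force: [-0.3, 0.4, 0.3]
width: 0.0001
t 4.03 pos [0.5838 0.2355 0.0602] rot [-3.141e+00 -1.000e-03  8.500e-02] F [-0.3  0.4  0.3] w 0.0
slide [-0.0598 -0.0001 -0.0157] turn [-0.     -0.0001  0.0001]
```

View pics/s7z.png

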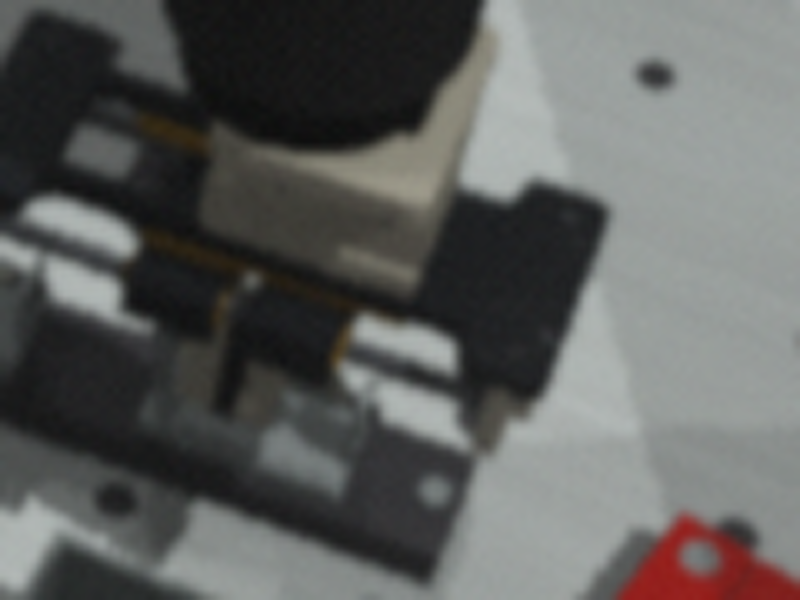

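View pics/w7z.png

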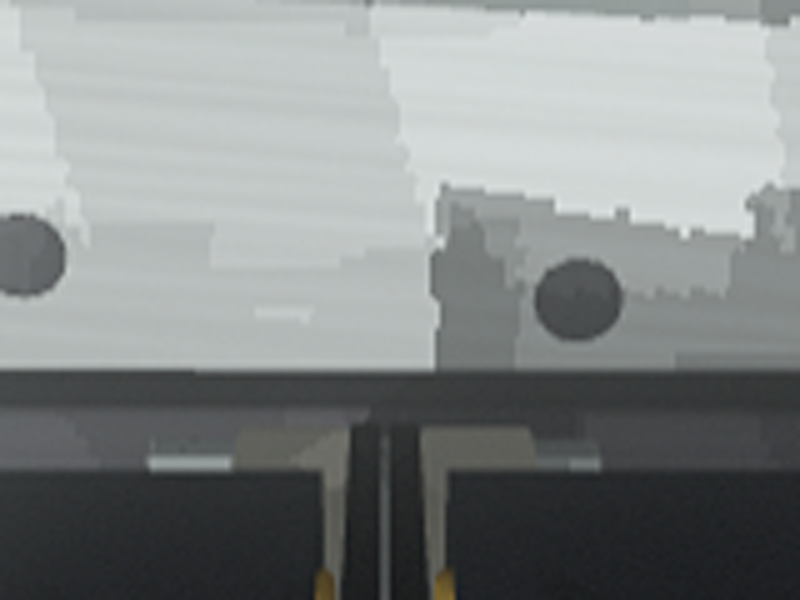

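```bash
python3 -m crank '[{"turn":[0,0,0],"slide":[-0.015,0,-0.006],"fingers":-1},{"turn":[0,0,0],"slide":[-0.03,0,-0.012],"fingers":-1},{"turn":[0,0,0],"slide":[-0.045,0,-0.015],"fingers":-1},{"turn":[0,0,0],"slide":[-0.06,0,-0.018],"fingers":-1},{"turn":[0,0,0],"slide":[-0.075,0,-0.018],"fingers":-1}]'
python3 - <<'E'
from h import *
need([.524,.230,.068])
for n,f,(r0,r1,c0,c1) in [('scene','s8',(180,270,290,410)),('wrist','w8',(150,270,180,340)),('top','t8',(130,250,100,260))]:
    im=save(n,f);
    a=cv2.resize(im[r0:r1,c0:c1,::-1],(800,600),interpolation=cv2.INTER_CUBIC)
    cv2.imwrite(f'pics/{f}z.png',a)
E
```

```text
t: 4.55
eef_pos: [0.5463, 0.2322, 0.0687]
ee_rot: [-3.141, -0.0, 0.084]
force: [0.2, 0.0, 0.0]
width: 0.0004
t 4.55 pos [0.5463 0.2322 0.0687] rot [-3.141 -0.     0.084] F [0.2 0.  0. ] w 0.0
slide [-0.0449  0.0005  0.0013] turn [-0.     -0.0001  0.    ]
```

View pics/s8z.png

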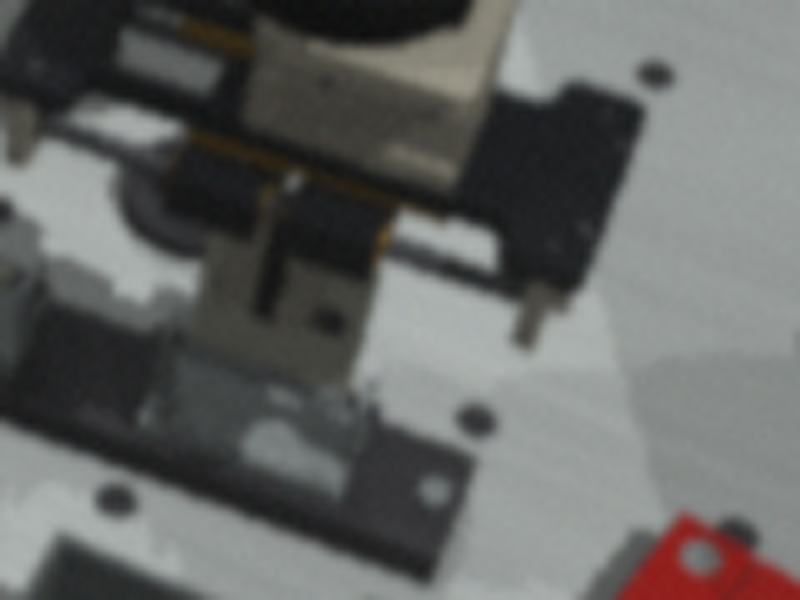

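View pics/w8z.png

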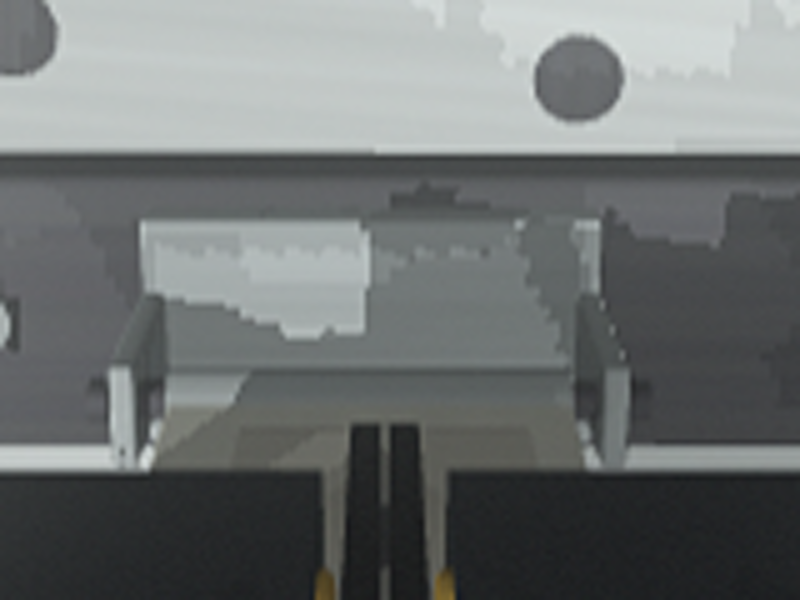

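View pics/t8z.png

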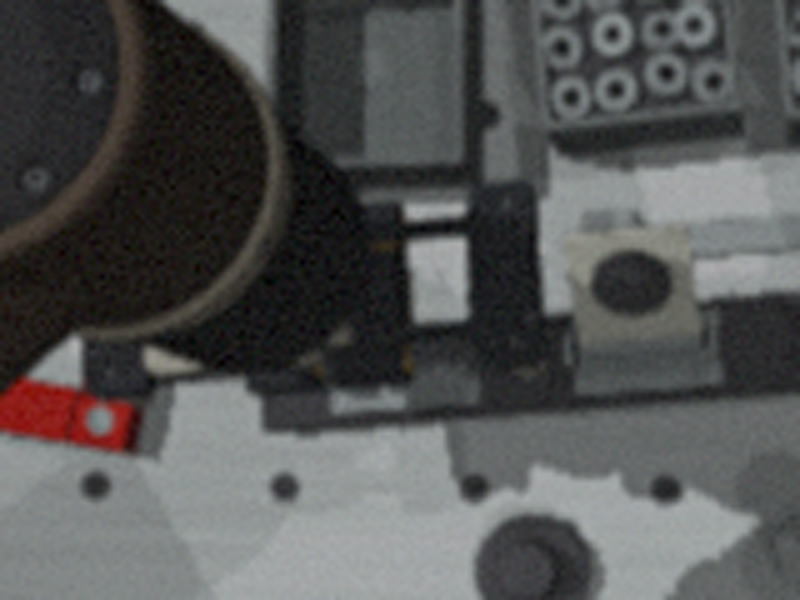

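```bash
python3 -m crank '[{"turn":[0,0,0],"slide":[-0.02,0,0],"fingers":-1},{"turn":[0,0,0],"slide":[-0.04,0,0],"fingers":-1},{"turn":[0,0,0],"slide":[-0.06,0,0],"fingers":-1},{"turn":[0,0,0],"slide":[-0.06,0,0],"fingers":-1},{"turn":[0,0,0],"slide":[-0.06,0,0],"fingers":-1}]'; python3 -m crank '[{"turn":[0,0,0],"slide":[0,0,-0.08],"fingers":-1},{"turn":[0,0,0],"slide":[0,0,-0.16],"fingers":-1},{"turn":[0,0,0],"slide":[0,0,-0.24],"fingers":-1},{"turn":[0,0,0],"slide":[0,0,-0.24],"fingers":-1},{"turn":[0,0,0],"slide":[0,0,-0.24],"fingers":-1}]'
python3 - <<'E'
from h import *
need([.524,.230,.068])
for n,f,(r0,r1,c0,c1) in [('scene','s9',(140,335,110,370)),('wrist','w9',(0,384,0,512))]:
    im=save(n,f);
    a=cv2.resize(im[r0:r1,c0:c1,::-1],(800,600),interpolation=cv2.INTER_CUBIC)
    cv2.imwrite(f'pics/{f}z.png',a)
E
```

```text
t: 5.12
eef_pos: [0.5166, 0.2297, 0.0685]
ee_rot: [-3.142, -0.0, 0.085]
force: [0.4, 0.2, 0.9]
width: 0.0005
t: 5.53
eef_pos: [0.5188, 0.2309, 0.1914]
ee_rot: [-3.138, -0.005, 0.084]
force: [-0.9, 0.3, -1.1]
width: 0.0006
t 5.53 pos [0.5188 0.2309 0.1914] rot [-3.138 -0.005  0.084] F [-0.9  0.3 -1.1] w 0.001
slide [0.0089 0.0034 0.2469] turn [-0.0006 -0.0008  0.0001]
```

View pics/s9z.png

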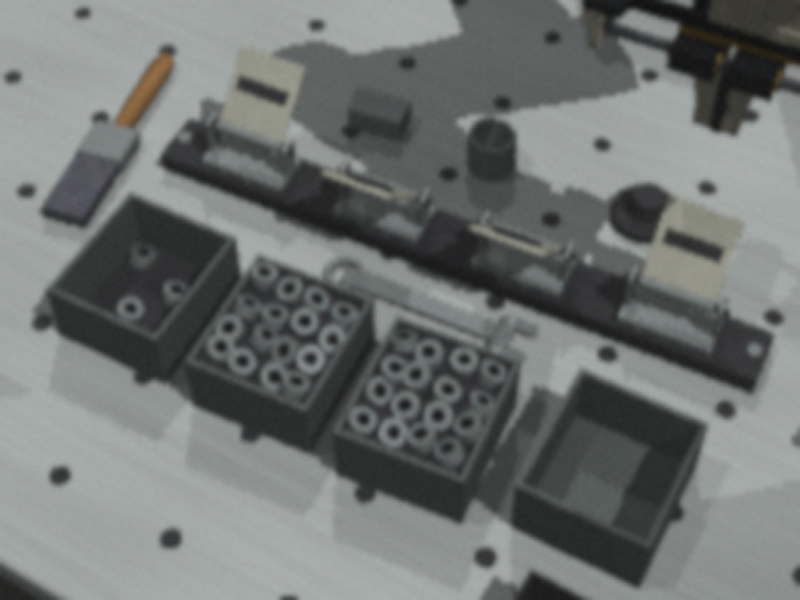

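View pics/w9z.png

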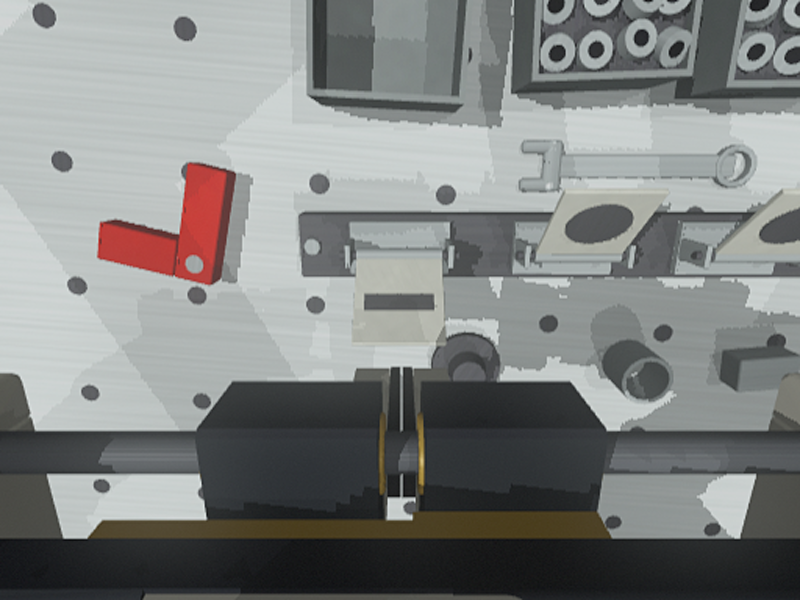

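The empty bin's tag, at scene zoom (690,250), now shows its bar. The low bin's tag still shows its bar and both full-bin tags still show their discs. The gripper is clear of everything.

```bash
python3 -m crank '[{"turn":[0,0,0],"slide":[0,0,0],"fingers":-1},{"turn":[0,0,0],"slide":[0,0,0],"fingers":-1},{"turn":[0,0,0],"slide":[0,0,0],"fingers":-1}]'
python3 - <<'E'
from h import *
s=get_state();print(s['t'],s['force'].round(1))
# bystander drift check: pixel difference scene start vs now, in bin/bystander area
a=cv2.imread('pics/scene1.png').astype(int)[150:340,110:300];b=grab_frame('scene')[:,:,::-1].astype(int)[150:340,110:300]
print('phase shift px',cv2.phaseCorrelate(a.mean(2),b.mean(2)))
print(job_done())
E
```

```text
t: 5.88
eef_pos: [0.5169, 0.2294, 0.1872]
ee_rot: [3.14, 0.002, 0.084]
force: [0.7, -0.0, 0.9]
width: 0.0006
5.8833 [ 0.7 -0.   0.9]
phase shift px ((-0.007678101861031905, -0.10201069409701802), 0.8585770043957998)
the job is handed in; nothing more can be done
None
```

Only one tag was wrong: the one across from the empty bin, which showed the disc. I pushed it over with the closed fingertips so it now leans away and shows its bar, then handed the job in at 5.9 s. The other three tags were already right and I left them alone.

**Last checks:**
- **Tags:** the pictures show the bar at the low and empty bins and the disc at both full bins. I judged the resting lean by eye and did not measure it as an angle.
- **Bins and loose things:** a scene-image comparison before and after showed a shift of about 0.1 px. It covered most of the bins, the wrench and nearby items. The magnet and flange lie outside that crop, so I checked them only by eye.
- **Contact:** the fingers were raised clear above everything, and the force readings between moves stayed around 1 N.

**What disagreed:** the visible fingertips measured about 40 mm higher than the reported tool point. My first pass, at z = 0.085 m, went over the tag without touching it. I repeated it about 35 mm lower, rising along the tag's arc, and that pass tipped it.

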